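# Gate the slicer's chute, then take off its hub cap

### The job

Slide the white gate plate out of the wooden rack and down into the slot of the slicer's discharge chute until it is fully home. Then undo the hub cap with the black grip bar on the slicing disc: nobody remembers whether its quarter-turn thread is left- or right-handed, so find out which way it comes loose, and lift the cap off. Finish while still holding the cap in the gripper, well clear above the slicer, with the gate still home; leave the coffee cup, the bowl and the spice jar where they stand.

Things in the scene. Friction and masses are not known exactly. Their poses are not given: they have to be found in the camera images.
- slicer: White countertop disc slicer, fixed, yaw varies. Origin on the counter (z=0) under the hub axis, z up. Housing 200 x 200 mm about the origin, 92 high; steel disc on it, 176 across, top at z=100 mm, does not turn. Motor hump on the +x side: x 90 to 180, y -75 to 75, 142 mm high. On the -y side a slot frame centred on y=-118 mm, 100 long along x; a low spout beyond it to y=-180 mm.
- hub (a point): Where the cap stands: hub axis at the disc's top face, z=100 mm; axes as the slicer's. The cap's quarter-turn thread is of unknown hand, unseen, drawn anew each start. One way (seen from above) the cap meets a hard stop within 15 degrees. The other way it turns lightly, is free to lift straight off from 65 degrees, and stops at about 95. Till then it lifts 2 mm at most. Aim for 80 to 90 degrees.
- slot_mouth (a point): Centre of the gate slot's mouth, z=115 mm; axes as the slicer's. The slot is 84 mm long (x), 11 mm wide (y), upright, open upward, 70 mm deep; two lips flare outward above the mouth, up to 8 mm higher and 17 mm to either side of the centre line.
- slot_home (a point): Where the gate's centre lies when fully home: z=102.5 mm, 12.5 mm under the slot's mouth. Axes as the slicer's; the gate's length is then along x and its thickness along y (either way round).
- gate_center (a point): Centre of the white plastic gate plate, 80 mm (its x) by 8 mm (y), 115 mm tall (z), about 0.14 kg; its top 30 mm is a grip rib 56 mm long (x), 16 mm thick (y). Centre 57.5 mm above its foot; rib 27.5 to 57.5 mm above the centre. It stands loosely upright in the rack. At home the rib stays clear above the slot's lips.
- rack: Fixed wooden drying rack, 130 mm (x) by 100 mm (y), origin at the centre of its underside. Base 12 mm thick; a slot 86 mm long (x) and 12 mm wide (y) between two blocks that rise to 48 mm holds the gate, its foot 12 mm above the counter. Lift the gate straight up 40 mm or more to clear it.
- cap_grip (a point): Middle of the black grip bar of the hub cap (about 0.1 kg): bar 48 mm long (its x), 16 mm thick (y), 30 mm tall, upright on a round aluminium skirt 48 mm across and 28 mm high that stands on the disc. The point is 43 mm above the cap's foot, 15 mm below the bar's top. Seated, the bar lies along the slicer's x within a few degrees. Turning it takes under 0.2 N m.
- coffee_cup: Bystander: paper cup with a dark lid, 83 mm across, 110 mm tall; origin at the centre of its foot.
- bowl: Bystander: steel bowl, 130 mm across, 60 mm tall; origin at the centre of its foot.
- spice_jar: Bystander: glass jar with a steel lid, 48 mm across, 90 mm tall; origin at the centre of its foot.
Things that resemble listed ones, but are neither listed nor needed, are in the scene too. What is shaped like the part that bears gate_center but yellow is not meant.

How it is judged:
By the outcome, as a careful person would: the job done as asked, in the order asked, and still so for the second after the job is handed in, while the arm keeps its last pose, push and grip.
It also fails if it takes over 67 s, if anything falls off the work surface, if the arm or the gripper's body presses on something with over 40 N, if the wrist force passes 120 N, or if a joint passes its speed limit or range.

### The arm

A 6-joint arm with a two-finger parallel gripper is mounted at the origin on the work surface. World frame = base frame: x ahead of the robot, y to its left, z up, the work surface at z = 0. Lengths are in m, angles in rad, forces in N, time in s.
With the tool pointing down it reaches from about 0.425 to 0.95 m from the base axis. Payload 3.5 kg.
Tool frame: the origin (TCP) lies midway between the tips of the shut fingers; the grasp point (between the pads) lies 19 mm behind it (ctrl.tcp_to_grasp is the distance from the TCP to the grasp point, in m); z points along the fingers, x is the direction in which the jaws open and shut, and the axes are right-handed (so a half turn about z gives the same grasp; the last joint's range is limited). The gripper opens to 85 mm and grips with 20 to 120 N. Pads are 22 mm wide; open, the fingers measure 114 mm over their backs; the gripper's body (76 mm by 85 mm) begins 54 mm behind the grasp point. The pads swing forward as they close: fully open they stand 13 mm farther back than shut.
Start: joints at [-0.15, 0.286, 1.577, -0, 1.279, -0.15], TCP at [0.675, 0, 0.231] pointing down, gripper open.
Joint ranges: [-2.77, 2.77], [-0.9, 2.22], [0.21, 2.48], [-1.53, 4.67], [0.24, 2.81], [-2.84, 2.84]. Speed limits (rad/s): [2.79, 2.79, 3.14, 3.14, 3.14, 3.14].

### API

Orientations are given as a unit quaternion [x, y, z, w].
In Python, from plant import ctrl, cams, workorder, spotter gives the robot as it stands. The module is installed in compiled form; this text tells all that it offers.
- The arm moves only by the tool send_rows, never from a script. Its argument "motion" is one flat list of numbers, 5 for each row, row after row: the shift along the tool's x, y, z in cm, then the turn about the tool's z in rad, then the finger opening in cm, from 0 to 8.54. In form: [tx, ty, tz, spin, gripper, tx, ty, tz, spin, gripper, ...]. A call has 1 to 12 rows; each row shifts and turns the pose as measured when the row begins, along the tool's axes as they then stand; what a row does not reach is not made up. A row lasts 1/10 s, in which the tool goes at most 50 mm and 8.59 degrees, less where a joint would pass 70% of its speed; a pose out of reach is approached as far as the arm can. A call is refused whole if a number of a shift passes 5 or a number of a turn 0.15, either way. A call with a gripper value outside its range is refused whole. The fingers move at their own pace and stop on an object; "grip_force" is the grip in N (left out, the last holds). Time passes only in rows, so rows that do not move let the fingers close. It gives the time, the measured TCP pose, the force and the opening at its end, in the units of the state.
- ctrl.get_state(): the state, without advancing time (a new reading comes with each control period).
- cams.read_camera(name): name is "scene" or "side" or "wrist"; returns (picture, depth): 400x640x3 uint8, red, green, blue; 400x640 float32, m along the optical axis (not along the pixel's ray), 0 where there is no reading.
- cams.camera_params(name): a dict with "fx", "fy", "cx", "cy" (pixels), "k1" (the pictures are not rectified: a ray, as slopes to the right and down, at radius r is drawn at 1 + k1 r^2 times it, then the intrinsics apply), "xyz" and "attitude" of the camera in the world; the wrist camera has in their place "mount" (4x4, takes a point from camera to tool coordinates, whose origin is the TCP and whose axes are the tool frame's). Camera axes: x right, y down, z forward; pixel columns grow to the right and rows downward; lengths in m; the calibration is good to about 2 mm. A picture is of the moment at which its call begins: read the wrist's pose just before it. camera_params takes no time and is no camera call.
- workorder.sign_off(): hands the job in, once; it reports no verdict.
Trained networks look in the newest picture that a camera, given by its name, has taken for a name from the list of things; names that differ only in an ending like _2 or _b are one class to them, and where a whole thing is asked for, a point or a joint stands for the part that bears it (a point fixed in the world has none). Each returns a list of dicts, best first, with "conf" (0 to 1); they miss things now and then, are a little off and sometimes report something else, mostly with a low value. They report only what shows in the picture. A call takes as long as a camera call. They do not tell look-alikes from the thing itself.
- spotter.trace(target, camera): "mask" (400x640 bool, what is visible of it) and "bbox" ([left, top, width, height] in pixels, round what is visible of it).
The state is a dict: "time": time; "qpos": joint angles; "dq": joint speeds; "joint_efforts": joint torques, N m; "eef_pos": TCP position; "tcp_rot": TCP orientation; "contact_force": force on the tool from outside, world axes, zero at the start; "wrist_torque": the same for the moment, N m; "opening": opening from 0.0 (shut) to 1.0 (fully open).
Only numpy, scipy, OpenCV 4.12 (cv2) and the standard library are available. Lean on these libraries where they do the work, as an engineer would, in place of code of your own. Each camera call takes 0.05 s, during which the arm holds its last target.

## Working session

There is one attempt and no reset: what is moved stays moved. The work goes in short steps, Python scripts to look and compute and a tool call to move; the robot and the scene stay as the last step left them, time stands still between calls to the robot, and variables do not carry over. Pictures are saved under pics/ and viewed, and the job is handed in when it is done.

Besides the shell and the picture viewer there is one more tool, called after "Emit:" as name(argument=value, ...) on one line, values as JSON. send_rows: Moves the arm, as the interface text tells. Its arguments: {"type":"object","properties":{"motion":{"type":"array","items":{"type":"number"}},"grip_force":{"type":"number"}},"required":["motion"]}

```bash
mkdir -p pics; cat > h.py <<'E'
import numpy as np, cv2
from scipy.spatial.transform import Rotation as R
from plant import ctrl,cams,workorder,spotter
def T_of(name,st=None):
    p=cams.camera_params(name)
    T=np.eye(4)
    if 'mount' in p:
        st=st or ctrl.get_state()
        T[:3,:3]=R.from_quat(st['tcp_rot']).as_matrix();T[:3,3]=st['eef_pos']
        return T@np.array(p['mount'])
    a=np.array(p['attitude'])
    T[:3,:3]=R.from_quat(a).as_matrix() if a.size==4 else a
    T[:3,3]=p['xyz'];return T
def K(name):
    p=cams.camera_params(name)
    return np.array([[p['fx'],0,p['cx']],[0,p['fy'],p['cy']],[0,0,1.]]),np.array([p['k1'],0,0,0,0.])
def rays(name,uv):
    k,d=K(name)
    n=cv2.undistortPoints(np.array(uv,float).reshape(-1,1,2),k,d).reshape(-1,2)
    return np.c_[n,np.ones(len(n))]
def cloud(name,depth,T):
    h,w=depth.shape
    u,v=np.meshgrid(np.arange(w),np.arange(h))
    r=rays(name,np.c_[u.ravel(),v.ravel()])*depth.ravel()[:,None]
    P=(r@T[:3,:3].T+T[:3,3]).reshape(h,w,3);P[depth<=0]=np.nan
    return P
def proj(name,P,T):
    k,d=K(name);Ti=np.linalg.inv(T)
    q=np.atleast_2d(P)@Ti[:3,:3].T+Ti[:3,3]
    return cv2.projectPoints(q,np.zeros(3),np.zeros(3),k,d)[0].reshape(-1,2)
def snap(name,tag):
    st=ctrl.get_state();T=T_of(name,st)
    im,dp=cams.read_camera(name)
    cv2.imwrite(f'pics/{tag}.png',im[:,:,::-1]);np.savez(f'pics/{tag}.npz',im=im,dp=dp,T=T)
    return im,dp,T
E
python3 - <<'E'
from h import *
s=ctrl.get_state();print({k:np.round(v,3) for k,v in s.items()})
for n in ['scene','side','wrist']:
    print(n,cams.camera_params(n)); snap(n,n+'0')
print(ctrl.get_state()['time'],ctrl.tcp_to_grasp)
E
```

```text
{'time': np.float64(0.0), 'qpos': array([-0.15 ,  0.287,  1.578, -0.   ,  1.279, -0.15 ]), 'dq': array([ 0.   ,  0.001, -0.   ,  0.   , -0.001,  0.   ]), 'joint_efforts': array([-0.0000e+00, -4.0598e+01, -2.9263e+01, -0.0000e+00,  6.0000e-03,
        0.0000e+00]), 'eef_pos': array([0.674, 0.   , 0.23 ]), 'tcp_rot': array([ 1.   ,  0.   , -0.001, -0.   ]), 'contact_force': array([ 0.152,  0.078, -0.308]), 'wrist_torque': array([-0.025,  0.018, -0.023]), 'opening': np.float64(0.998)}
scene {'fx': 374.67639113183714, 'fy': 374.67639113183714, 'cx': 322.3520294869211, 'cy': 200.86999504652957, 'k1': -0.0068967799640601195, 'xyz': array([0.86379546, 0.56099921, 1.02335325]), 'attitude': array([ 0.22954123,  0.92975082, -0.27786691, -0.07526095])}
side {'fx': 367.6388955463917, 'fy': 367.6388955463917, 'cx': 320.9057791928155, 'cy': 200.54651554511918, 'k1': -0.06756411475918782, 'xyz': array([ 0.11004515, -0.63238461,  0.57017139]), 'attitude': array([ 0.83037511, -0.26161447,  0.15522207, -0.46684168])}
wrist {'fx': 310.9837789436054, 'fy': 310.9837789436054, 'cx': 323.29855322329087, 'cy': 205.48482568224986, 'k1': -0.04558844308474613, 'mount': array([[ 9.99999594e-01, -8.95801223e-04,  9.57606363e-05,
         2.89709951e-04],
       [ 8.29164066e-04,  9.56719981e-01,  2.91008919e-01,
        -7.31138014e-02],
       [-3.52302260e-04, -2.91008721e-01,  9.56720335e-01,
        -1.42945311e-01],
       [ 0.00000000e+00,  0.00000000e+00,  0.00000000e+00,
         1.00000000e+00]])}
0.15 0.0187
```

View pics/scene0.png

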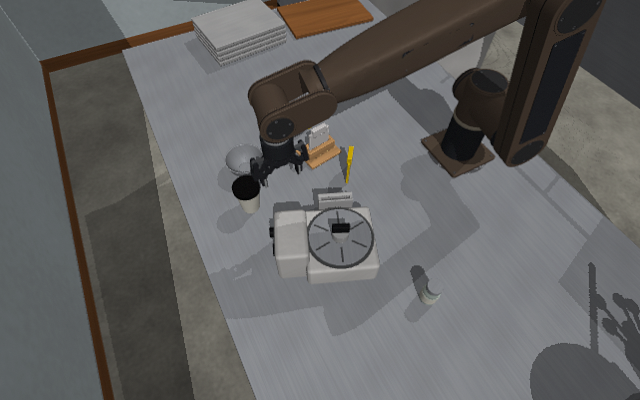

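View pics/side0.png

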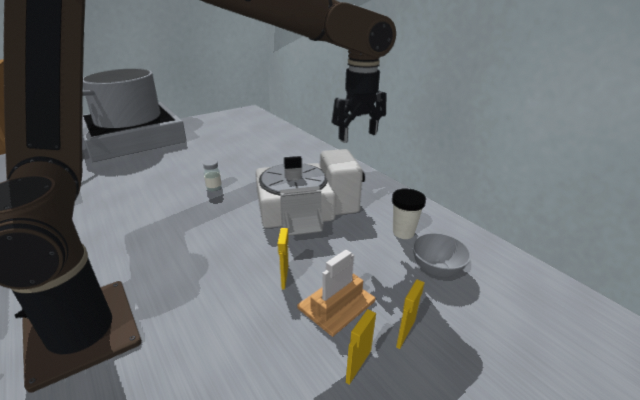

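View pics/wrist0.png

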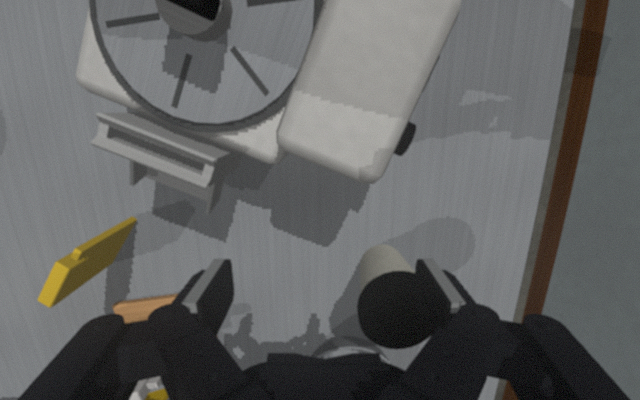

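The side view shows the white gate in the wooden rack at (338,275). Yellow look-alikes stand at (283,258), (411,312) and (362,345). The white slicer is at (300,190) with the black bar at (292,162), the cup is at (407,213), the bowl at (441,255) and the jar at (212,177). Next I measure from the depth images.

```bash
python3 - <<'E'
from h import *
for cam in ['side','scene','wrist']:
    snap(cam,cam+'1')
    z=np.load(f'pics/{cam}1.npz');P=cloud(cam,z['dp'],z['T'])
    for t in ['gate_center','rack','slicer','cap_grip','coffee_cup','bowl','spice_jar']:
        r=spotter.trace(t,cam)
        for q in r[:4]:
            m=q['mask'];Q=P[m];Q=Q[~np.isnan(Q[:,0])]
            if len(Q)==0: print(cam,t,q['bbox'],'nodepth');continue
            print(cam,t,round(q['conf'],2),q['bbox'],'med',np.round(np.median(Q,0),3),'zmax',np.round(np.percentile(Q[:,2],[2,98]),3), 'rgb',z['im'][m].mean(0).astype(int))
        np.savez(f'pics/m_{cam}_{t}.npz',m=np.array([q['mask'] for q in r]))
print(ctrl.get_state()['time'])
E
```

```text
side gate_center 0.97 [321.7, 249.3, 33.2, 52.6] med [ 0.444 -0.226  0.091] zmax [0.044 0.127] rgb [135 133 134]
side gate_center 0.95 [277.0, 230.0, 9.2, 60.7] med [ 0.394 -0.108  0.081] zmax [-0.001  0.116] rgb [148 128  36]
side gate_center 0.91 [395.6, 279.2, 28.7, 66.5] med [ 0.501 -0.361  0.072] zmax [-0.001  0.116] rgb [128 108  29]
side gate_center 0.76 [344.6, 309.1, 27.2, 76.3] med [ 0.385 -0.363  0.074] zmax [0.004 0.116] rgb [126 105  23]
side rack 0.73 [297.1, 275.6, 78.1, 59.4] med [ 0.43  -0.243  0.013] zmax [0.004 0.048] rgb [138 104  68]
side rack 0.43 [205.6, 157.0, 16.8, 36.6] med [0.423 0.375 0.053] zmax [0.003 0.091] rgb [123 128 127]
side slicer 0.91 [258.6, 148.7, 105.2, 90.4] med [0.566 0.045 0.093] zmax [0.014 0.143] rgb [128 129 130]
side cap_grip 0.91 [285.2, 157.4, 17.1, 24.6] med [0.572 0.142 0.132] zmax [0.104 0.158] rgb [51 52 53]
side coffee_cup 0.69 [391.7, 187.3, 32.1, 48.4] med [ 0.73  -0.137  0.088] zmax [0.006 0.112] rgb [76 76 73]
side bowl 0.62 [414.3, 234.1, 56.4, 45.0] med [ 0.731 -0.26   0.037] zmax [0.005 0.06 ] rgb [103 106 111]
side spice_
[... 1469 characters left out ...]
0.095 0.101] zmax [0.05  0.143] rgb [127 127 126]
wrist cap_grip 0.66 [128.0, 376.7, 32.3, 21.8] med [ 0.479 -0.212  0.116] zmax [0.105 0.297] rgb [126 124 122]
wrist cap_grip 0.64 [156.8, 0.0, 75.6, 41.6] med [0.587 0.138 0.128] zmax [0.102 0.158] rgb [62 62 62]
wrist coffee_cup 0.7 [128.7, 377.0, 29.5, 21.0] med [ 0.478 -0.212  0.116] zmax [0.106 0.128] rgb [128 126 124]
wrist coffee_cup 0.44 [115.4, 294.4, 61.9, 30.9] med [ 0.42  -0.181  0.012] zmax [0.004 0.291] rgb [148 115  81]
wrist bowl 0.82 [311.0, 334.1, 76.3, 27.1] med [ 0.703 -0.215  0.044] zmax [0.001 0.061] rgb [79 80 82]
wrist bowl 0.27 [77.0, 0.6, 384.5, 211.6] med [0.624 0.095 0.101] zmax [0.057 0.143] rgb [127 128 127]
1.35
```

```bash
python3 - <<'E'
from h import *
def rect(Q):
    r=cv2.minAreaRect((Q[:,:2]*1000).astype(np.float32)); return np.round(r[0],1),np.round(r[1],1),round(r[2],1)
for cam in ['side','scene']:
    z=np.load(f'pics/{cam}1.npz');P=cloud(cam,z['dp'],z['T'])
    m=np.load(f'pics/m_{cam}_gate_center.npz')['m'][0];m=cv2.erode(m.astype(np.uint8),np.ones((2,2)))>0
    Q=P[m]
    for lo,hi in [(.1,.135),(.118,.135),(.05,.095)]:
        q=Q[(Q[:,2]>lo)&(Q[:,2]<hi)]
        if len(q)>5:
            c=q[:,:2]-q[:,:2].mean(0);u=np.linalg.svd(c)[2][0]
            print(cam,'gate',lo,len(q),rect(q),'pca yaw',np.degrees(np.arctan2(u[1],u[0])))
    m=np.load(f'pics/m_{cam}_rack.npz')['m'][0]
    q=P[m];q=q[(q[:,2]>.0)&(q[:,2]<.06)];print(cam,'rack',rect(q))
    m=np.load(f'pics/m_{cam}_cap_grip.npz')['m'][0]
    q=P[m];q=q[(q[:,2]>.15)];print(cam,'bar',rect(q))
    # disc: circle fit
    w=(np.abs(P[:,:,2]-.1)<.006)&(np.hypot(P[:,:,0]-.585,P[:,:,1]-.15)<.13)
    q=P[w];(c,r)=cv2.minEnclosingCircle((q[:,:2]*1000).astype(np.float32));print('disc',c,r)
    # hump top
    w=(np.abs(P[:,:,2]-.142)<.006)&(np.hypot(P[:,:,0]-.70,P[:,:,1]-.10)<.13)
    q=P[w];print('hump',len(q),rect(q))
z=np.load('pics/wrist1.npz');P=cloud('wrist',z['dp'],z['T'])
w=(np.abs(P[:,:,2]-.142)<.004)&(np.hypot(P[:,:,0]-.70,P[:,:,1]-.10)<.15);print('wrist hump',rect(P[w]))
w=(np.abs(P[:,:,2]-.120)<.007)&(np.hypot(P[:,:,0]-.54,P[:,:,1]-.03)<.09);print('wrist lips',w.sum(),rect(P[w]))
E
```

```text
side gate 0.1 408 (array([ 450. , -222.5]), array([80. , 14.5]), 10.5) pca yaw -172.3107974177268
side gate 0.118 202 (array([ 448.8, -222.6]), array([53.7, 14.4]), 11.2) pca yaw -171.08445587979654
side gate 0.05 473 (array([ 450.3, -224.7]), array([81.7,  6.6]), 6.5) pca yaw -171.1832420528876
side rack (array([ 450.4, -221. ]), array([131.7, 101.7]), 8.9)
side bar (array([577.3, 150.9]), array([17.6, 43.5]), 65.8)
disc (583.4716186523438, 136.64486694335938) 119.7076416015625
hump 714 (array([660.7, 114.7]), array([142.2, 173.1]), 67.7)
scene gate 0.1 127 (array([ 451.1, -216.6]), array([76.3, 11.5]), 9.6) pca yaw 7.896571642213735
scene gate 0.118 61 (array([ 452.5, -216.3]), array([54.4, 11.3]), 9.1) pca yaw 6.645148115261459
scene gate 0.05 168 (array([ 449.9, -217.9]), array([80.3,  8.6]), 10.2) pca yaw 9.914514778940728
scene rack (array([ 448.6, -214.6]), array([131.5,  92.8]), 8.3)
scene bar (array([579.6, 151.7]), array([15.6, 46.1]), 65.3)
disc (585.0347290039062, 149.69509887695312) 129.52117919921875
hump 1533 (array([662.2, 117.2]), array([146.7, 176.1]), 67.3)
wrist hump (array([669.3,  84. ]), array([195.5, 125.6]), 0.0)
wrist lips 3075 (array([534.3,  42.9]), array([ 28.9, 101.5]), 67.8)
```

```bash
cat >> h.py <<'E'
def yaw_of(st):
    m=R.from_quat(st['tcp_rot']).as_matrix();return np.arctan2(m[1,0],m[0,0])
def plan(target,yaw,n,grip,st=None):
    "rows from current pose to target pos/yaw (tool down)"
    st=st or ctrl.get_state();p=np.array(st['eef_pos']);y0=yaw_of(st)
    d=(np.array(target)-p)/n*100; dy=(yaw-y0+np.pi)%(2*np.pi)-np.pi
    s=-dy/n;out=[]
    for i in range(n):
        y=y0+dy*i/n;c,sn=np.cos(y),np.sin(y)
        out+=[round(d[0]*c+d[1]*sn,2),round(d[0]*sn-d[1]*c,2),round(-d[2],2),round(s,3),grip]
    print(out);print('from',np.round(p,4),np.degrees(y0),'shift cm',np.round(d*n,2),'dyaw',np.degrees(dy))
E
python3 - <<'E'
from h import *
plan([.45,-.22,.225],np.radians(99),12,5)
E
```

```text
[np.float64(-1.87), np.float64(1.83), np.float64(0.05), np.float64(-0.144), 5, np.float64(-2.12), np.float64(1.55), np.float64(0.05), np.float64(-0.144), 5, np.float64(-2.32), np.float64(1.23), np.float64(0.05), np.float64(-0.144), 5, np.float64(-2.47), np.float64(0.88), np.float64(0.05), np.float64(-0.144), 5, np.float64(-2.57), np.float64(0.52), np.float64(0.05), np.float64(-0.144), 5, np.float64(-2.62), np.float64(0.14), np.float64(0.05), np.float64(-0.144), 5, np.float64(-2.61), np.float64(-0.23), np.float64(0.05), np.float64(-0.144), 5, np.float64(-2.55), np.float64(-0.61), np.float64(0.05), np.float64(-0.144), 5, np.float64(-2.44), np.float64(-0.97), np.float64(0.05), np.float64(-0.144), 5, np.float64(-2.27), np.float64(-1.31), np.float64(0.05), np.float64(-0.144), 5, np.float64(-2.06), np.float64(-1.62), np.float64(0.05), np.float64(-0.144), 5, np.float64(-1.81), np.float64(-1.9), np.float64(0.05), np.float64(-0.144), 5]
from [0.675  0.     0.2313] -0.0011715537285831399 shift cm [-22.5  -22.    -0.63] dyaw 99.00117155372858
```

Emit:
send_rows(motion=[-1.9,1.8,0,-0.144,5,-2.1,1.6,0,-0.144,5,-2.3,1.2,0,-0.144,5,-2.5,0.9,0,-0.144,5,-2.6,0.5,0,-0.144,5,-2.6,0.1,0,-0.144,5,-2.6,-0.2,0,-0.144,5,-2.6,-0.6,0,-0.144,5,-2.4,-1,0,-0.144,5,-2.3,-1.3,0,-0.144,5,-2.1,-1.6,0,-0.144,5,-1.8,-1.9,0,-0.144,5])

```text
time: 2.55
eef_pos: [0.45, -0.2327, 0.2321]
tcp_rot: [0.622, 0.783, 0.001, 0.002]
contact_force: [0.6, -0.1, 0.0]
opening: 0.579
```

```bash
python3 - <<'E'
from h import *
plan([.45,-.22,.225],np.radians(99),4,5)
E
```

```text
[np.float64(0.31), np.float64(0.07), np.float64(0.18), np.float64(0.018), 5, np.float64(0.31), np.float64(0.07), np.float64(0.18), np.float64(0.018), 5, np.float64(0.31), np.float64(0.06), np.float64(0.18), np.float64(0.018), 5, np.float64(0.31), np.float64(0.06), np.float64(0.18), np.float64(0.018), 5]
from [ 0.45   -0.2327  0.2321] 103.12737085066745 shift cm [ 0.    1.27 -0.71] dyaw -4.127370850667446
```

Emit:
send_rows(motion=[0.7,0.1,0.4,0.036,5,0.5,0.1,0.3,0.036,5,0,0,0,0,5])

```text
time: 2.85
eef_pos: [0.4473, -0.2235, 0.2258]
tcp_rot: [0.651, 0.759, 0.0, 0.003]
contact_force: [0.1, 0.3, 0.0]
opening: 0.589
```

```bash
python3 - <<'E'
from h import *
st=ctrl.get_state();print(np.round(st['eef_pos'],4),np.degrees(yaw_of(st)),np.abs(st['dq']).max())
snap('wrist','w2')
for q in spotter.trace('gate_center','wrist'):print(q['conf'],q['bbox'])
z=np.load('pics/w2.npz');P=cloud('wrist',z['dp'],z['T'])
w=(P[:,:,2]>.12)&(P[:,:,2]<.133)&(np.hypot(P[:,:,0]-.45,P[:,:,1]+.22)<.05)
q=P[w];print(len(q),cv2.minAreaRect((q[:,:2]*1000).astype(np.float32)),np.median(q[:,2]))
w=(P[:,:,2]>.042)&(P[:,:,2]<.054)&(np.hypot(P[:,:,0]-.45,P[:,:,1]+.22)<.08)
q=P[w];print(len(q),cv2.minAreaRect((q[:,:2]*1000).astype(np.float32)),np.median(q[:,2]))
E
```

```text
[ 0.4473 -0.2235  0.2258] 98.74489125059705 0.014217759535432377
0.95 [314.7, 149.0, 22.3, 98.8]
0.67 [153.9, 69.0, 73.6, 93.1]
0.63 [155.3, 179.1, 70.8, 102.4]
0.58 [421.7, 131.0, 94.4, 78.1]
1301 ((450.72216796875, -220.3098907470703), (55.67100524902344, 15.978440284729004), 9.214646339416504) 0.12725298186436537
2633 ((450.92279052734375, -220.31539916992188), (110.06050109863281, 43.99425506591797), 9.453322410583496) 0.0482581714799305
```

View pics/w2.png

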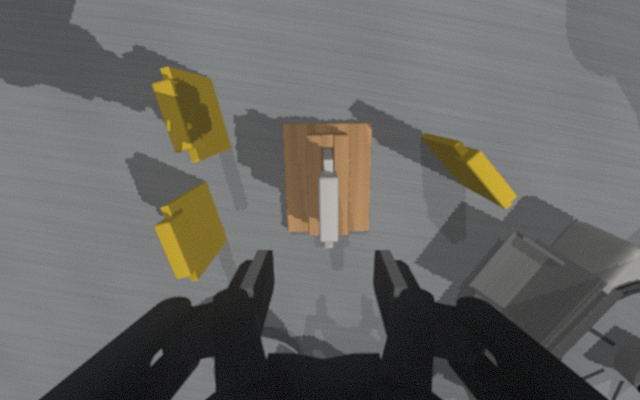

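The crop below confirms the choice: the white plate at (329,197) in the rack is the one meant, and the yellow ones at (190,115), (190,230) and (468,170) are not.

```bash
python3 - <<'E'
from h import *
im=cv2.imread('pics/w2.png')[110:260,260:400];cv2.imwrite('pics/w2c.png',cv2.resize(im,None,fx=4,fy=4,interpolation=cv2.INTER_NEAREST))
plan([.4507,-.2203,.160],np.radians(99.2),3,5)
E
```

```text
[np.float64(0.1), np.float64(0.12), np.float64(2.21), np.float64(-0.002), 5, np.float64(0.1), np.float64(0.12), np.float64(2.21), np.float64(-0.002), 5, np.float64(0.1), np.float64(0.12), np.float64(2.21), np.float64(-0.002), 5]
from [ 0.4477 -0.2237  0.2262] 98.80405404863943 shift cm [ 0.3   0.34 -6.62] dyaw 0.39594595136056704
```

View pics/w2c.png

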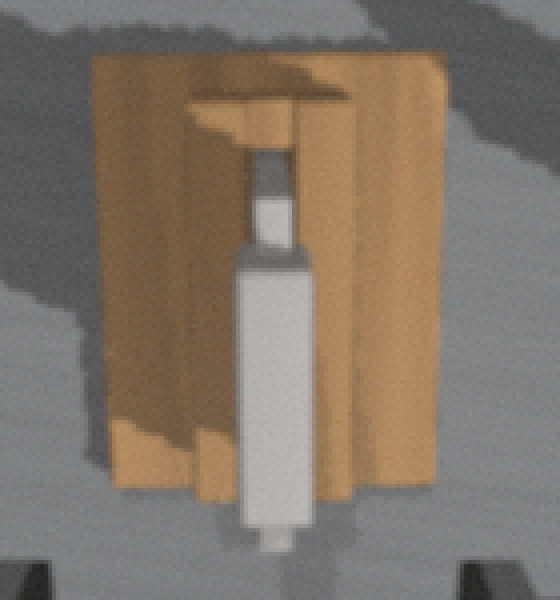

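The enlarged crop shows the white plate standing in the rack's slot, with its rib on top. Descending.

Emit:
send_rows(motion=[0.1,0.1,2.3,0,5,0.1,0.1,2.3,0,5,0.1,0.1,2.2,0,5,0,0,0,0,5])

```text
time: 3.35
eef_pos: [0.4529, -0.2218, 0.1591]
tcp_rot: [0.649, 0.761, 0.0, 0.007]
contact_force: [-0.9, 0.8, -0.6]
opening: 0.584
```

```bash
python3 - <<'E'
from h import *
plan([.4507,-.2203,.096],np.radians(99.2),3,5)
E
```

```text
[np.float64(0.06), np.float64(-0.07), np.float64(2.1), np.float64(-0.001), 5, np.float64(0.06), np.float64(-0.07), np.float64(2.1), np.float64(-0.001), 5, np.float64(0.06), np.float64(-0.07), np.float64(2.1), np.float64(-0.001), 5]
from [ 0.4529 -0.2218  0.1591] 99.02387945397956 shift cm [-0.22  0.15 -6.31] dyaw 0.176120546020443
```

Emit:
send_rows(motion=[0.1,-0.1,2.1,0,5,0.1,-0.1,2.1,0,5,0,0,1.5,0,5,0,0,0.5,0,5,0,0,0,0,5])

```text
time: 3.85
eef_pos: [0.4555, -0.2234, 0.1017]
tcp_rot: [0.648, 0.762, 0.0, 0.011]
contact_force: [0.1, 0.5, 0.0]
opening: 0.588
```

```bash
python3 - <<'E'
from h import *
plan([.4507,-.2203,.096],np.radians(99.2),1,5)
st=ctrl.get_state();print(R.from_quat(st['tcp_rot']).as_matrix().round(3),st['dq'].round(3))
E
```

```text
[np.float64(0.38), np.float64(-0.43), np.float64(0.57), np.float64(0.0), 5]
from [ 0.4555 -0.2234  0.1017] 99.22399027993788 shift cm [-0.48  0.31 -0.57] dyaw -0.023990279937868522
[[-0.16   0.987  0.018]
 [ 0.987  0.161 -0.014]
 [-0.017  0.015 -1.   ]] [ 0.002 -0.007 -0.016 -0.001  0.01  -0.002]
```

Emit:
send_rows(motion=[0.4,-0.4,0.5,0,5,0,0,0,0,5])

```text
time: 4.05
eef_pos: [0.452, -0.2208, 0.0986]
tcp_rot: [0.648, 0.762, 0.0, 0.013]
contact_force: [0.1, 1.2, -0.8]
opening: 0.588
```

```bash
python3 - <<'E'
from h import *
plan([.4507,-.2203,.096],np.radians(99.2),1,5)
st=ctrl.get_state();print(R.from_quat(st['tcp_rot']).as_matrix().round(3),st['dq'].round(3))
E
```

```text
[np.float64(0.07), np.float64(-0.12), np.float64(0.26), np.float64(0.001), 5]
from [ 0.452  -0.2208  0.0986] 99.24934129730457 shift cm [-0.13  0.05 -0.26] dyaw -0.0493412973045745
[[-0.161  0.987  0.021]
 [ 0.987  0.161 -0.016]
 [-0.019  0.018 -1.   ]] [-0.    -0.013 -0.042  0.001 -0.004 -0.001]
```

Emit:
send_rows(motion=[0.1,-0.1,0.2,0,3,0,0,0,0,0.5,0,0,0,0,0.5,0,0,0,0,0.5,0,0,0,0,0.5], grip_force=50)

```text
time: 4.55
eef_pos: [0.4517, -0.2203, 0.0984]
tcp_rot: [0.648, 0.762, 0.001, 0.015]
contact_force: [0.2, 0.8, 0.2]
opening: 0.176
```

```bash
python3 - <<'E'
from h import *
st=ctrl.get_state();print(R.from_quat(st['tcp_rot']).as_matrix().round(3),st['dq'].round(3),st['opening'],st['contact_force'])
E
```

```text
[[-0.161  0.987  0.024]
 [ 0.987  0.161 -0.018]
 [-0.022  0.02  -1.   ]] [-0.002  0.     0.    -0.001 -0.002  0.001] 0.175916512266489 [0.15473381 0.77179586 0.20639905]
```

Emit:
send_rows(motion=[0,0,-1,0,0.5,-0.05,0.05,-2,0,0.5,-0.05,0.05,-2.5,0,0.5,-0.05,0.05,-2.5,0,0.5,-0.05,0.05,-2.5,0,0.5,-0.05,0.05,-2.5,0,0.5,0,0,-1,0,0.5])

```text
time: 5.25
eef_pos: [0.4486, -0.2184, 0.2418]
tcp_rot: [0.648, 0.762, -0.0, 0.01]
contact_force: [-0.1, 0.2, -1.9]
opening: 0.175
```

```bash
python3 - <<'E'
from h import *
st=ctrl.get_state();print(R.from_quat(st['tcp_rot']).as_matrix().round(3),st['dq'].round(3),st['opening'],st['contact_force'],st['qpos'])
plan([.5337,.0425,.25],np.radians(67.5),8,.5)
E
```

```text
[[-0.161  0.987  0.015]
 [ 0.987  0.161 -0.013]
 [-0.016  0.013 -1.   ]] [-0.001 -0.085 -0.073 -0.003  0.201 -0.   ] 0.1746193924498085 [-0.05327509  0.24440308 -1.88551323] [-6.55993732e-01 -1.29836247e-01  1.99995491e+00 -1.29923046e-03
  1.25101370e+00 -2.38820119e+00]
[np.float64(3.05), np.float64(1.57), np.float64(-0.1), np.float64(0.069), 0.5, np.float64(3.15), np.float64(1.36), np.float64(-0.1), np.float64(0.069), 0.5, np.float64(3.24), np.float64(1.14), np.float64(-0.1), np.float64(0.069), 0.5, np.float64(3.31), np.float64(0.91), np.float64(-0.1), np.float64(0.069), 0.5, np.float64(3.36), np.float64(0.68), np.float64(-0.1), np.float64(0.069), 0.5, np.float64(3.4), np.float64(0.45), np.float64(-0.1), np.float64(0.069), 0.5, np.float64(3.42), np.float64(0.21), np.float64(-0.1), np.float64(0.069), 0.5, np.float64(3.43), np.float64(-0.03), np.float64(-0.1), np.float64(0.069), 0.5]
from [ 0.4486 -0.2184  0.2418] 99.26493881870225 shift cm [ 8.51 26.09  0.82] dyaw -31.764938818702248
```

Emit:
send_rows(motion=[2,1.5,-0.1,0.04,0.5,3.2,1.4,-0.1,0.07,0.5,3.2,1.1,-0.1,0.07,0.5,3.3,0.9,-0.1,0.08,0.5,3.4,0.7,-0.1,0.08,0.5,2.4,0.4,-0.1,0.08,0.5,1,0.2,0,0.08,0.5,0,0,0,0,0.5])

```text
time: 6.05
eef_pos: [0.5135, -0.0264, 0.2449]
tcp_rot: [0.823, 0.569, 0.001, 0.01]
contact_force: [-0.6, -0.1, -1.1]
opening: 0.178
```

```bash
python3 - <<'E'
from h import *
st=ctrl.get_state();print(np.round(st['eef_pos'],4),np.degrees(yaw_of(st)),R.from_quat(st['tcp_rot']).as_matrix()[:,2].round(3),st['dq'].round(3),st['opening'])
snap('wrist','w3')
z=np.load('pics/w3.npz');P=cloud('wrist',z['dp'],z['T']);print(np.isfinite(P[...,0]).mean())
def rect(w):
    q=P[w];return len(q),cv2.minAreaRect((q[:,:2]*1000).astype(np.float32)),np.median(q[:,2])
near=np.hypot(P[:,:,0]-.534,P[:,:,1]-.042)<.075
print('lips',rect(near&(P[...,2]>.117)&(P[...,2]<.126)))
print('lips lo',rect(near&(P[...,2]>.112)&(P[...,2]<.126)))
hubn=np.hypot(P[:,:,0]-.578,P[:,:,1]-.151)<.04
print('bar',rect(hubn&(P[...,2]>.15)&(P[...,2]<.165)))
E
```

```text
[ 0.5135 -0.0264  0.2449] 69.30580279223112 [ 0.013 -0.015 -1.   ] [ 0.007  0.001  0.012 -0.014  0.004 -0.026] 0.1784701519621068
0.99596875
lips (1705, ((534.173583984375, 42.73316192626953), (28.851871490478516, 100.64115905761719), 67.73455047607422), np.float64(0.12021524028881769))
lips lo (2600, ((534.1420288085938, 42.74608612060547), (28.851871490478516, 100.70938110351562), 67.73455047607422), np.float64(0.11871197907325493))
bar (1422, ((579.0239868164062, 150.88809204101562), (17.411161422729492, 48.23863220214844), 64.22592163085938), np.float64(0.1576926923911806))
```

View pics/w3.png

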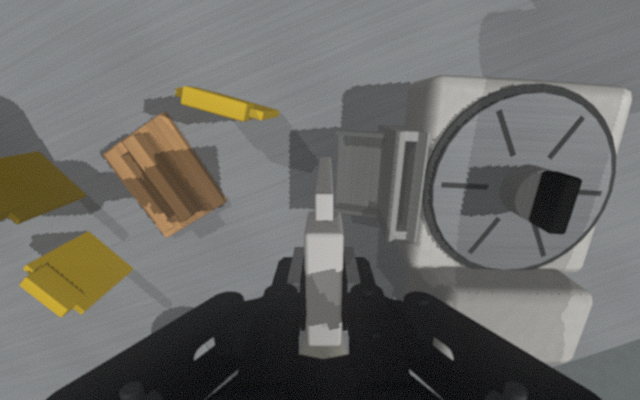

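```bash
python3 - <<'E'
from h import *
z=np.load('pics/w3.npz');dp=z['dp'];T=z['T']
M=np.array(cams.camera_params('wrist')['mount'])
Q=cloud('wrist',dp,M)  # tool coords
im=z['im'].astype(int)
for nm,c in [('rib top',(270,300,310,340)),('plate',(170,215,318,332))]:
    q=Q[c[0]:c[1],c[2]:c[3]].reshape(-1,3);print(nm,np.round(np.nanmedian(q,0)*1000,1))
w=(np.abs(Q[...,0])<.02)&(Q[...,2]<-.022)&(Q[...,2]>-.045)&(im.min(-1)>85)&(np.abs(Q[...,1])<.05)
print(w.sum());q=Q[w];print(cv2.minAreaRect((q[:,:2]*1000).astype(np.float32)),np.median(q[:,2]))
# rows profile
for v in range(150,360,8):
    r=[u for u in range(295,350) if im[v,u].min()>80 and Q[v,u,2]<.09]
    if r:
        print(v,min(r),max(r),np.round(np.median(Q[v,r],0)*1000,1), np.round((Q[v,min(r)+1,0]+Q[v,max(r)-1,0])*500,1))
E
```

```text
rib top [ -0.2  -4.4 -29.1]
plate [ -0.1 -39.7 -12.5]
4376
((-2.928255081176758, -0.24003219604492188), (25.23678207397461, 56.66184997558594), 5.339437961578369) -0.028870708649638727
158 320 330 [ -0.  -41.5  78.2] nan
166 319 331 [  0.2 -40.9  47.7] 0.2
174 318 331 [ -0.2 -40.5  24.7] -0.2
182 317 332 [ -0.3 -40.1   6.4] -0.3
190 316 332 [ -0.3 -39.8  -8.5] nan
198 315 333 [ -0.6 -37.8 -14.7] -0.6
206 315 332 [ -0.8 -34.2 -14.6] -0.8
214 308 340 [ -0.6 -30.3 -13.8] nan
222 306 341 [ -1.  -27.7 -16.8] -0.8
230 305 342 [ -0.8 -27.4 -25.6] -0.8
238 304 343 [ -0.8 -25.5 -29.2] -0.8
246 304 343 [ -0.8 -22.  -29.2] -0.8
254 296 343 [ -1.4 -18.4 -29.1] -3.2
262 295 343 [ -2.2 -14.9 -29.1] -3.0
270 295 349 [ -1.  -11.3 -29.3] -1.5
278 296 341 [ -1.2  -7.6 -29.3] -2.7
286 297 349 [ -0.8  -3.8 -29.1] -1.0
294 306 341 [ -0.8   0.1 -29. ] -0.9
302 307 340 [ -0.8   4.1 -28.9] -0.8
310 307 340 [ -0.8   8.3 -28.6] -0.8
318 307 340 [ -0.8  12.4 -28.7] -0.8
326 306 342 [ -0.6  16.6 -28.6] -0.6
334 306 341 [ -0.8  21.  -28.4] -0.8
342 307 340 [ -0.8  25.5 -28.3] -0.8
```

```bash
python3 - <<'E'
from h import *
plan([.5344,.0432,.23],np.radians(67.7),4,.5)
E
```

```text
[np.float64(1.83), np.float64(-0.12), np.float64(0.37), np.float64(0.007), 0.5, np.float64(1.83), np.float64(-0.13), np.float64(0.37), np.float64(0.007), 0.5, np.float64(1.83), np.float64(-0.15), np.float64(0.37), np.float64(0.007), 0.5, np.float64(1.82), np.float64(-0.16), np.float64(0.37), np.float64(0.007), 0.5]
from [ 0.5132 -0.0269  0.2447] 69.34296646932253 shift cm [ 2.12  7.01 -1.47] dyaw -1.642966469322519
```

Emit:
send_rows(motion=[1.5,-0.1,0.2,0.01,0.5,2,-0.1,0.3,0.01,0.5,2,-0.2,0.3,0.01,0.5,1.5,-0.1,0.3,0,0.5,0.3,0,0,0,0.5,0,0,0,0,0.5])

```text
time: 6.7
eef_pos: [0.5342, 0.0398, 0.2303]
tcp_rot: [0.83, 0.557, -0.002, 0.01]
contact_force: [0.6, -0.5, -2.2]
opening: 0.177
```

```bash
python3 - <<'E'
from h import *
plan([.5344,.0432,.23],np.radians(67.7),1,.5)
st=ctrl.get_state();print(R.from_quat(st['tcp_rot']).as_matrix()[:,2].round(3),st['dq'].round(3))
E
```

```text
[np.float64(0.32), np.float64(-0.11), np.float64(0.03), np.float64(0.001), 0.5]
from [0.5342 0.0398 0.2303] 67.74892134548983 shift cm [ 0.02  0.34 -0.03] dyaw -0.048921345489843907
[ 0.007 -0.018 -1.   ] [-0.005  0.005  0.003 -0.004  0.    -0.009]
```

Emit:
send_rows(motion=[0.3,-0.1,0,0,0.5,0.05,-0.05,0,0,0.5])

```text
time: 6.9
eef_pos: [0.534, 0.0425, 0.2302]
tcp_rot: [0.83, 0.557, -0.002, 0.01]
contact_force: [0.1, -0.4, -2.0]
opening: 0.177
```

```bash
python3 - <<'E'
from h import *
plan([.5344,.0432,.23],np.radians(67.7),1,.5)
st=ctrl.get_state();print(R.from_quat(st['tcp_rot']).as_matrix()[:,2].round(3),st['dq'].round(3))
im,dp,T=snap('wrist','w4');snap('side','s4')
P=cloud('wrist',dp,T);M=np.array(cams.camera_params('wrist')['mount']);Q=cloud('wrist',dp,M);im=im.astype(int)
near=np.hypot(P[:,:,0]-.534,P[:,:,1]-.042)<.075
w=near&(P[...,2]>.112)&(P[...,2]<.126);q=P[w];print(len(q),cv2.minAreaRect((q[:,:2]*1000).astype(np.float32)))
# near plate edge points world by height
for v in range(140,215,8):
    r=[u for u in range(300,350) if im[v,u].min()>80 and abs(Q[v,u,0])<.007 and Q[v,u,2]<.095 and abs(Q[v,u,1]+.04)<.006]
    if len(r)>3: print(v,np.round(np.median(Q[v,r],0)*1000,1),np.round(np.median(P[v,r],0)*1000,1),min(r),max(r))
a=cv2.imread('pics/s4.png')[140:260,230:400];cv2.imwrite('pics/s4c.png',cv2.resize(a,None,fx=4,fy=4))
E
```

```text
[np.float64(0.08), np.float64(0.01), np.float64(0.02), np.float64(0.0), 0.5]
from [0.534  0.0425 0.2302] 67.70998168181497 shift cm [ 0.04  0.07 -0.02] dyaw -0.009981681814973317
[ 0.007 -0.019 -1.   ] [-0.    -0.007  0.008 -0.009  0.002  0.004]
1495 ((520.8992919921875, 48.2938117980957), (28.021072387695312, 71.78509521484375), 67.47138977050781)
164 [ -0.1 -41.1  54.2] [496.3  56.9 175.5] 319 330
172 [ -0.2 -40.6  29.7] [496.6  57.1 200. ] 318 331
180 [ -0.3 -40.1  10.8] [496.6  57.4 218.9] 317 332
188 [ -0.5 -39.8  -5. ] [496.9  57.1 234.7] 316 332
196 [ -0.6 -38.7 -14.7] [497.9  56.9 244.3] 315 333
204 [ -0.8 -35.1 -14.6] [501.2  55.3 244.4] 315 332
```

View pics/w4.png

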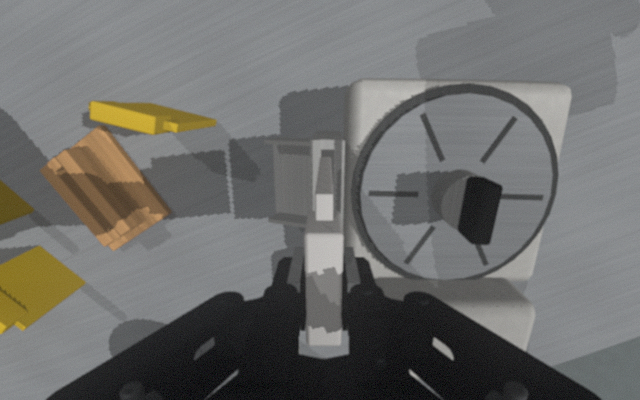

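View pics/s4c.png

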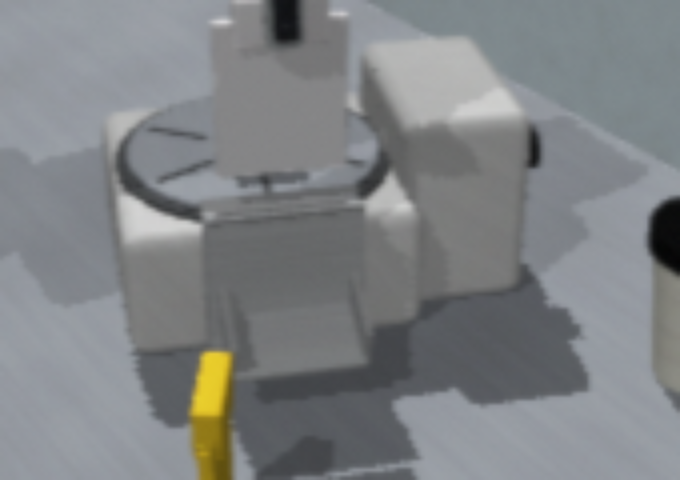

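Emit:
send_rows(motion=[0.12,0.05,1,0,0.5,0.05,0,0.7,0,0.5,0,0,0,0,0.5])

```text
time: 7.3
eef_pos: [0.5352, 0.0429, 0.2121]
tcp_rot: [0.831, 0.557, -0.002, 0.01]
contact_force: [-0.6, 0.8, -1.3]
opening: 0.177
```

```bash
cat > chk.py <<'E'
from h import *
import sys
tag=sys.argv[1]
plan([.5344,.0432,.131],np.radians(67.7),1,.5)
st=ctrl.get_state();print(R.from_quat(st['tcp_rot']).as_matrix()[:,2].round(3),st['dq'].round(3),st['contact_force'].round(1),st['wrist_torque'].round(2))
im,dp,T=snap('wrist',tag)
P=cloud('wrist',dp,T);M=np.array(cams.camera_params('wrist')['mount']);Q=cloud('wrist',dp,M);im=im.astype(int)
ax=np.array([np.cos(np.radians(-22.3)),np.sin(np.radians(-22.3))]);ay=np.array([-ax[1],ax[0]])
near=np.hypot(P[:,:,0]-.534,P[:,:,1]-.042)<.075
S=np.array([534.2,42.7])
E=[]
for v in range(150,215,3):
    r=[u for u in range(300,350) if im[v,u].min()>70 and abs(Q[v,u,0])<.007 and -.012<Q[v,u,2]<.095 and abs(Q[v,u,1]+.04)<.006]
    if len(r)>3: E.append(np.median(P[v,r],0)*1000)
E=np.array(E)
for e in E:
    c=e[:2]+40*ax-S;print('z',round(e[2],1),'gate-slot along x %.1f, y %.1f'%(c@ax,c@ay))
# lips in slicer frame
L=np.c_[(P[...,:2].reshape(-1,2)*1000-S)@np.c_[ax,ay]].reshape(400,640,2)
w=(P[...,2]>.119)&(P[...,2]<.126)&(np.abs(L[...,0])<55)&(np.abs(L[...,1])<20)&(np.hypot(*(L).transpose(2,0,1))>0)
l=L[w];
for nm,s in (('neg',l[:,1]<-10),('pos',l[:,1]>10)):
    if s.sum()>3: print('lip',nm,s.sum(),np.percentile(l[s][:,1],[5,50,95]).round(1),np.percentile(l[s][:,0],[1,99]).round(1))
a=cv2.imread(f'pics/{tag}.png')[110:270,250:410];cv2.imwrite(f'pics/{tag}c.png',cv2.resize(a,None,fx=3.7,fy=3.7))
E
python3 chk.py w5
```

```text
[np.float64(-0.0), np.float64(-0.09), np.float64(8.11), np.float64(-0.001), 0.5]
from [0.5352 0.0429 0.2121] 67.66153526511015 shift cm [-0.08  0.03 -8.11] dyaw 0.03846473488986098
[ 0.008 -0.019 -1.   ] [-0.002  0.     0.     0.002 -0.    -0.   ] [-0.6  0.8 -1.3] [ 0.   -0.02 -0.03]
z 138.1 gate-slot along x 0.8, y -0.4
z 149.4 gate-slot along x 0.8, y -0.4
z 160.8 gate-slot along x 0.5, y -0.0
z 170.0 gate-slot along x 0.7, y 0.1
z 178.5 gate-slot along x 0.7, y -0.1
z 186.3 gate-slot along x 0.8, y 0.0
z 194.1 gate-slot along x 0.7, y -0.2
z 200.8 gate-slot along x 1.1, y 0.2
z 207.3 gate-slot along x 0.8, y 0.2
z 213.0 gate-slot along x 0.8, y 0.1
z 219.0 gate-slot along x 0.9, y 0.1
z 222.7 gate-slot along x 1.1, y 1.1
lip neg 352 [-13.7 -11.8 -10.2] [-49.9   3.9]
lip pos 407 [10.2 12.2 13.9] [-50.   12.5]
```

View pics/w5c.png

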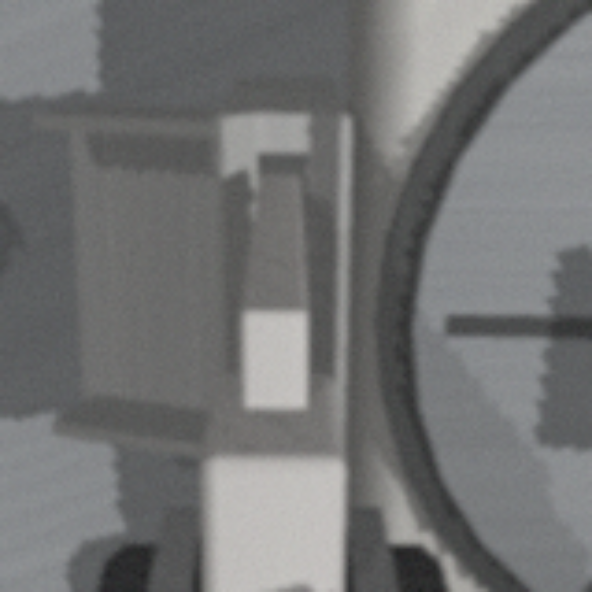

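Emit:
send_rows(motion=[0.02,-0.09,0.8,0,0.5,0.02,-0.02,1,0,0.5,0.02,-0.02,1,0,0.5,0.01,-0.01,0.6,0,0.5])

```text
time: 7.75
eef_pos: [0.535, 0.0434, 0.1764]
tcp_rot: [0.831, 0.557, -0.001, 0.011]
contact_force: [-0.7, 0.7, -2.2]
opening: 0.178
```

```bash
python3 chk.py w6
```

```text
[np.float64(-0.04), np.float64(-0.05), np.float64(4.54), np.float64(-0.001), 0.5]
from [0.535  0.0434 0.1764] 67.66829946474549 shift cm [-0.06 -0.02 -4.54] dyaw 0.031700535254532175
[ 0.01 -0.02 -1.  ] [-0.     0.07   0.05  -0.002 -0.126  0.003] [-0.7  0.7 -2.2] [-0.01 -0.    0.02]
z 115.6 gate-slot along x -3.8, y 0.0
z 103.2 gate-slot along x 0.5, y -0.3
z 114.8 gate-slot along x 0.5, y -0.2
z 123.6 gate-slot along x 0.3, y 0.1
z 134.1 gate-slot along x 0.9, y 0.9
z 142.4 gate-slot along x 1.2, y 0.3
z 151.1 gate-slot along x 0.5, y 0.4
z 158.6 gate-slot along x 0.5, y 0.2
z 165.2 gate-slot along x 0.4, y 0.6
z 171.8 gate-slot along x 0.5, y 0.6
z 177.4 gate-slot along x 0.4, y 0.5
z 182.7 gate-slot along x 0.4, y 0.5
z 187.0 gate-slot along x 0.8, y -0.3
lip neg 420 [-13.7 -12.  -10.2] [-49.9   1.4]
lip pos 493 [10.2 12.3 13.9] [-49.7  14.7]
```

Entering the slot with no force. Continuing down.

Emit:
send_rows(motion=[-0.03,-0.03,0.8,0,0.5,0.01,-0.02,0.8,0,0.5,0.01,-0.02,0.8,0,0.5,0.01,-0.02,0.8,0,0.5,0,0,0.4,0,0.5])

```text
time: 8.3
eef_pos: [0.534, 0.043, 0.1364]
tcp_rot: [0.831, 0.557, -0.002, 0.01]
contact_force: [-0.1, -0.0, -2.2]
opening: 0.173
```

```bash
python3 chk.py w7
```

```text
[np.float64(0.03), np.float64(0.03), np.float64(0.54), np.float64(-0.001), 0.5]
from [0.534  0.043  0.1364] 67.67023861264346 shift cm [ 0.04  0.02 -0.54] dyaw 0.02976138735654323
[ 0.008 -0.019 -1.   ] [-0.002  0.055  0.023 -0.002 -0.085  0.   ] [-0.1 -0.  -2.2] [ 0.02 -0.    0.03]
z 115.6 gate-slot along x -4.4, y -0.5
z 115.6 gate-slot along x -2.8, y 0.0
z 111.3 gate-slot along x -0.2, y -0.8
z 118.3 gate-slot along x -0.4, y -0.7
z 124.7 gate-slot along x -0.0, y -0.2
z 131.0 gate-slot along x 0.5, y -0.0
z 136.9 gate-slot along x 0.3, y -0.2
z 142.6 gate-slot along x -0.2, y -0.2
z 147.4 gate-slot along x -0.1, y -0.1
lip neg 567 [-13.6 -12.  -10.2] [-50.1  -2.4]
lip pos 669 [10.3 12.  13.9] [-50.   -2.5]
```

Emit:
send_rows(motion=[0,0,0.4,0,0.5,0,0,0.3,0,0.5,0,0,0.2,0,0.5])

```text
time: 8.65
eef_pos: [0.5348, 0.043, 0.1317]
tcp_rot: [0.831, 0.557, -0.003, 0.01]
contact_force: [-4.4, -0.1, 6.2]
opening: 0.177
```

Emit:
send_rows(motion=[0,0,0.4,0,0.5,0,0,0.4,0,0.5])

```text
time: 8.85
eef_pos: [0.5356, 0.0433, 0.1317]
tcp_rot: [0.831, 0.557, -0.004, 0.009]
contact_force: [-8.8, 1.4, 15.4]
opening: 0.176
```

```bash
python3 - <<'E'
from h import *
st=ctrl.get_state();print(st['eef_pos'].round(4),st['contact_force'].round(1))
im,dp,T=snap('wrist','w8');P=cloud('wrist',dp,T)
ax=np.array([np.cos(np.radians(-22.3)),np.sin(np.radians(-22.3))]);ay=np.array([-ax[1],ax[0]])
L=((P[...,:2].reshape(-1,2)-[.5342,.0427])@np.c_[ax,ay]).reshape(400,640,2)
w=(np.abs(L[...,0])<.027)&(np.abs(L[...,1])<.008)&(P[...,2]>.15)&(P[...,2]<.175)
h=P[w][:,2];print(len(h),np.percentile(h,[5,50,95]))
w=(L[...,0]<-.03)&(L[...,0]>-.039)&(np.abs(L[...,1])<.004)&(P[...,2]>.1)
h=P[w][:,2];print('shoulder',len(h),np.percentile(h,[50,80,95]))
E
```

```text
[0.5356 0.0433 0.1317] [-8.8  1.4 15.4]
4505 [0.15783117 0.16068252 0.16291471]
shoulder 449 [0.14592482 0.14664892 0.14720223]
```

View pics/w8.png

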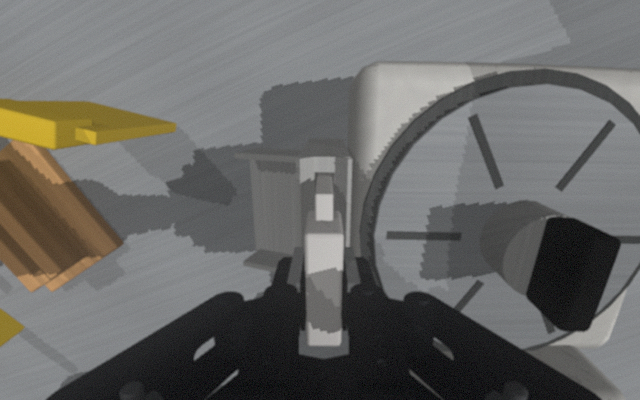

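Emit:
send_rows(motion=[0,0,-0.2,0,1,0,0,0,0,4,0,0,0,0,4,0,0,0,0,4,0,0,-1.5,0,5,0,0,-3,0,5,0,0,-4,0,5,0,0,-3,0,5,0,0,0,0,5])

```text
time: 9.8
eef_pos: [0.5361, 0.0454, 0.2571]
tcp_rot: [0.831, 0.557, -0.002, 0.01]
contact_force: [0.2, -0.5, -0.5]
opening: 0.585
```

```bash
python3 - <<'E'
from h import *
st=ctrl.get_state();print(st['eef_pos'].round(4),st['contact_force'].round(1),R.from_quat(st['tcp_rot']).as_matrix()[:,2].round(3),st['qpos'].round(2))
plan([.579,.151,.25],np.radians(64.2),5,5)
im,dp,T=snap('wrist','w9');P=cloud('wrist',dp,T)
ax=np.array([np.cos(np.radians(-22.3)),np.sin(np.radians(-22.3))]);ay=np.array([-ax[1],ax[0]])
L=((P[...,:2].reshape(-1,2)-[.5342,.0427])@np.c_[ax,ay]).reshape(400,640,2)
w=(np.abs(L[...,0])<.032)&(np.abs(L[...,1])<.012)&(P[...,2]>.154)&(P[...,2]<.168)
q=P[w];print(len(q),np.percentile(q[:,2],[5,50,95]),cv2.minAreaRect((q[:,:2]*1000).astype(np.float32)))
w=(np.hypot(P[...,0]-.579,P[...,1]-.151)<.04)&(P[...,2]>.152)&(P[...,2]<.165)
q=P[w];print('bar',len(q),np.percentile(q[:,2],[5,50,95]),cv2.minAreaRect((q[:,:2]*1000).astype(np.float32)))
E
```

```text
[0.5361 0.0454 0.2571] [ 0.2 -0.5 -0.5] [ 0.008 -0.02  -1.   ] [-0.1  -0.04  1.89 -0.02  1.28 -1.27]
[np.float64(2.28), np.float64(-0.01), np.float64(0.14), np.float64(0.012), 5, np.float64(2.28), np.float64(-0.04), np.float64(0.14), np.float64(0.012), 5, np.float64(2.28), np.float64(-0.06), np.float64(0.14), np.float64(0.012), 5, np.float64(2.28), np.float64(-0.09), np.float64(0.14), np.float64(0.012), 5, np.float64(2.28), np.float64(-0.12), np.float64(0.14), np.float64(0.012), 5]
from [0.5361 0.0454 0.2571] 67.6702559290391 shift cm [ 4.29 10.56 -0.71] dyaw -3.47025592903911
1296 [0.1587773  0.16026827 0.16137953] ((534.2216186523438, 41.99232864379883), (15.467529296875, 55.63406753540039), 67.09617614746094)
bar 1177 [0.15349416 0.15797583 0.15925192] ((578.8460083007812, 151.23394775390625), (16.035993576049805, 48.34196090698242), 64.62147521972656)
```

View pics/w9.png

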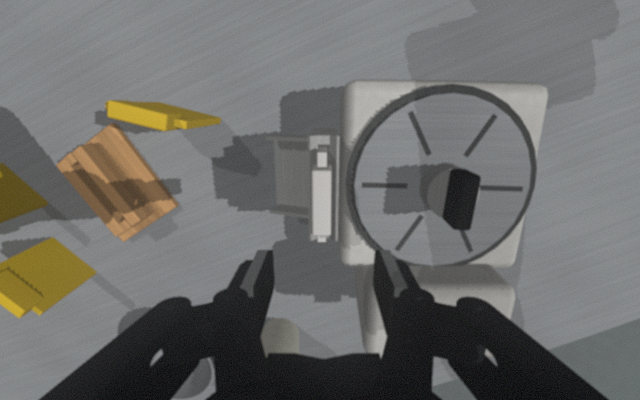

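Emit:
send_rows(motion=[1.6,0,0.2,0.012,5,2.6,0,0.2,0.012,5,2.8,-0.1,0.2,0.012,5,2.6,-0.1,0.2,0.012,5,1.4,-0.1,0.2,0.012,5,0.3,0,0,0,5,0,0,0,0,5])

```text
time: 10.55
eef_pos: [0.5751, 0.1522, 0.2335]
tcp_rot: [0.848, 0.53, -0.01, 0.006]
contact_force: [0.1, -0.7, -0.7]
opening: 0.586
```

```bash
cat > bar.py <<'E'
from h import *
import sys
st=ctrl.get_state();print(R.from_quat(st['tcp_rot']).as_matrix()[:,2].round(3),st['qpos'].round(2),st['contact_force'].round(1),st['wrist_torque'].round(2))
im,dp,T=snap('wrist',sys.argv[1]);P=cloud('wrist',dp,T)
w=(np.hypot(P[...,0]-.579,P[...,1]-.151)<.035)&(P[...,2]>.154)&(P[...,2]<.163)
q=P[w];print('bar',len(q),np.percentile(q[:,2],[5,50,95]),cv2.minAreaRect((q[:,:2]*1000).astype(np.float32)))
w=(np.abs(P[...,2]-.1)<.003)&(np.hypot(P[...,0]-.579,P[...,1]-.151)<.086);q=P[w]
plan([.5789,.1513,float(sys.argv[2])],np.radians(64.6),3,5)
E
python3 bar.py w10 .175
```

```text
[-0.01  -0.021 -1.   ] [ 0.1   0.12  1.77 -0.02  1.27 -1.01] [ 0.1 -0.7 -0.7] [-0.02 -0.02  0.01]
bar 1278 [0.15606481 0.15809485 0.15927449] ((578.6578369140625, 151.9080047607422), (15.647327423095703, 47.252166748046875), 64.77937316894531)
[np.float64(0.04), np.float64(0.13), np.float64(1.94), np.float64(-0.004), 5, np.float64(0.04), np.float64(0.13), np.float64(1.94), np.float64(-0.004), 5, np.float64(0.04), np.float64(0.13), np.float64(1.94), np.float64(-0.004), 5]
from [0.5749 0.1519 0.2333] 63.96330852552952 shift cm [ 0.4  -0.06 -5.83] dyaw 0.6366914744704714
```

View pics/w10.png

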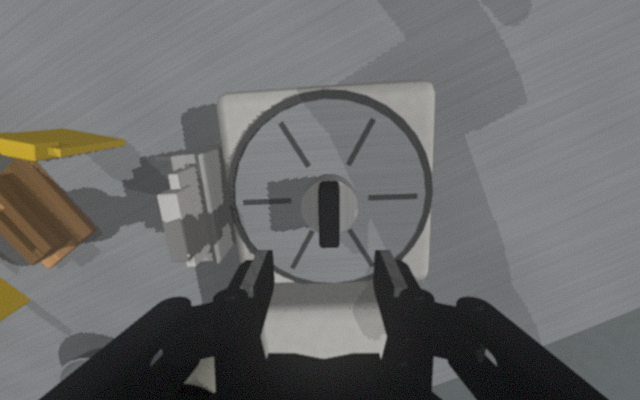

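Emit:
send_rows(motion=[0,0.1,2,-0.006,5,0,0.1,2.4,-0.006,5,0,0.1,2.2,0,5,0,0,1.2,0,5,0,0,0,0,5])

```text
time: 11.1
eef_pos: [0.5765, 0.1447, 0.1539]
tcp_rot: [0.846, 0.533, -0.01, 0.007]
contact_force: [-0.6, -0.1, -0.3]
opening: 0.583
```

```bash
python3 - <<'E'
from h import *
plan([.5787,.1515,.132],np.radians(64.7),1,4)
st=ctrl.get_state();print(R.from_quat(st['tcp_rot']).as_matrix().round(3))
E
```

```text
[np.float64(0.71), np.float64(-0.09), np.float64(2.19), np.float64(-0.004), 4]
from [0.5765 0.1447 0.1539] 64.480150826394 shift cm [ 0.22  0.68 -2.19] dyaw 0.2198491736059972
[[ 0.431  0.902 -0.009]
 [ 0.902 -0.431 -0.022]
 [-0.024  0.002 -1.   ]]
```

Emit:
send_rows(motion=[0.7,-0.1,0.2,0,5,0.05,0,1,0,5,0.05,0,0.7,0,5,0,0,0,0,5])

```text
time: 11.5
eef_pos: [0.5808, 0.1521, 0.1365]
tcp_rot: [0.846, 0.533, -0.007, 0.008]
contact_force: [-1.4, -0.5, 0.3]
opening: 0.583
```

```bash
python3 - <<'E'
from h import *
plan([.5787,.1515,.132],np.radians(64.7),1,4)
st=ctrl.get_state();print(R.from_quat(st['tcp_rot']).as_matrix().round(3),st['contact_force'].round(1))
E
```

```text
[np.float64(-0.15), np.float64(-0.16), np.float64(0.45), np.float64(-0.005), 4]
from [0.5808 0.1521 0.1365] 64.43696977383132 shift cm [-0.21 -0.06 -0.45] dyaw 0.2630302261686892
[[ 0.431  0.902 -0.003]
 [ 0.902 -0.431 -0.022]
 [-0.021  0.006 -1.   ]] [-1.4 -0.5  0.3]
```

Emit:
send_rows(motion=[-0.15,-0.15,0.3,0,4,0,-0.05,0.15,0,3,0,0,0,0,0.5,0,0,0,0,0.5,0,0,0,0,0.5,0,0,0,0,0.5], grip_force=40)

```text
time: 12.1
eef_pos: [0.5788, 0.1518, 0.1328]
tcp_rot: [0.846, 0.533, -0.006, 0.009]
contact_force: [-0.4, -0.8, 0.9]
opening: 0.178
```

```bash
python3 - <<'E'
from h import *
plan([.5787,.1515,.132],np.radians(64.7),1,4)
st=ctrl.get_state();print(R.from_quat(st['tcp_rot']).as_matrix().round(3),st['contact_force'].round(1),st['wrist_torque'].round(2),st['qpos'].round(2))
E
```

```text
[np.float64(-0.03), np.float64(0.0), np.float64(0.08), np.float64(-0.004), 4]
from [0.5788 0.1518 0.1328] 64.4552252336896 shift cm [-0.01 -0.03 -0.08] dyaw 0.24477476631040979
[[ 0.431  0.902 -0.001]
 [ 0.902 -0.431 -0.021]
 [-0.02   0.008 -1.   ]] [-0.4 -0.8  0.9] [ 0.06 -0.05 -0.01] [ 0.1   0.22  1.84 -0.02  1.08 -1.02]
```

Emit:
send_rows(motion=[0,0,0,-0.06,0.5,0,0,0,-0.06,0.5,0,0,0,-0.06,0.5,0,0,0,-0.06,0.5])

```text
time: 12.5
eef_pos: [0.5792, 0.1527, 0.1328]
tcp_rot: [0.774, 0.634, -0.006, 0.007]
contact_force: [0.3, 0.0, -0.8]
opening: 0.181
```

```bash
cat > t.py <<'E'
from h import *
st=ctrl.get_state();print(st['eef_pos'].round(4),np.degrees(yaw_of(st)),R.from_quat(st['tcp_rot']).as_matrix()[:,2].round(3),st['contact_force'].round(1),st['wrist_torque'].round(2),st['qpos'].round(2),st['opening'])
E
python3 t.py
```

```text
[0.5792 0.1527 0.1328] 78.64004815413864 [ 0.    -0.019 -1.   ] [ 0.3  0.  -0.8] [ 0.07 -0.02 -0.17] [ 0.1   0.22  1.84 -0.02  1.08 -1.27] 0.18121276600200711
```

Emit:
send_rows(motion=[0,0,0,-0.06,0.5,0,0,0,-0.06,0.5,0,0,0,-0.06,0.5])

```text
time: 12.8
eef_pos: [0.5796, 0.1528, 0.1329]
tcp_rot: [0.715, 0.699, -0.005, 0.006]
contact_force: [-0.3, -0.5, 0.0]
opening: 0.179
```

```bash
python3 t.py
```

```text
[0.5796 0.1528 0.1329] 88.63866284263759 [ 0.001 -0.016 -1.   ] [-0.3 -0.5  0. ] [-0.1  -0.18 -1.48] [ 0.1   0.22  1.84 -0.02  1.08 -1.44] 0.17933956068702778
```

```bash
python3 - <<'E'
from h import *
im,dp,T=snap('wrist','w11');P=cloud('wrist',dp,T)
M=np.array(cams.camera_params('wrist')['mount']);Q=cloud('wrist',dp,M)
w=(np.hypot(P[...,0]-.579,P[...,1]-.151)<.035)&(P[...,2]>.154)&(P[...,2]<.163)&(np.abs(Q[...,0])<.012)
q=P[w];print('bar',len(q),cv2.minAreaRect((q[:,:2]*1000).astype(np.float32)))
q=Q[w];print('bar tool',len(q),cv2.minAreaRect((q[:,:2]*1000).astype(np.float32)))
im,dp,T=snap('scene','sc11');P=cloud('scene',dp,T)
a=cv2.imread('pics/w11.png')[150:390,220:430];cv2.imwrite('pics/w11c.png',cv2.resize(a,None,fx=2.4,fy=2.4))
print(ctrl.get_state()['wrist_torque'])
E
```

```text
bar 3708 ((579.1926879882812, 153.04615783691406), (23.906574249267578, 47.99309158325195), 87.84064483642578)
bar tool 3708 ((-0.16936016082763672, -0.3809394836425781), (23.881221771240234, 47.99457550048828), 0.8026171326637268)
[ 0.10552915 -0.15172015 -1.28817613]
```

View pics/w11c.png

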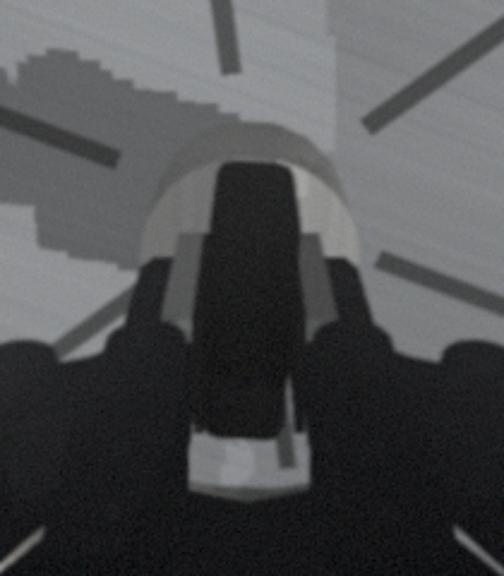

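```bash
python3 - <<'E'
from h import *
z=np.load('pics/w11.npz');M=np.array(cams.camera_params('wrist')['mount']);Q=cloud('wrist',z['dp'],M);im=z['im'].astype(int)
g=(Q[...,2]<-.022)&(Q[...,2]>-.029)&(np.hypot(Q[...,0],Q[...,1])<.032)&(im.max(-1)<45)
for y in range(-26,28,4):
    s=g&(np.abs(Q[...,1]*1000-y)<1.2)
    if s.sum()>4: print(y,s.sum(),np.percentile(Q[s][:,0]*1000,[1,50,99]).round(1))
E
```

```text
-22 233 [-7.   0.   7.1]
-18 193 [-7.9 -0.4  7.1]
-14 190 [-8.  -0.4  7.3]
-10 223 [-9.7 -1.2  7.6]
-6 358 [-21.7  -1.2  19.3]
-2 180 [-8.6 -0.8  6.6]
2 172 [-8.7 -1.2  6.7]
6 172 [-8.6 -0.8  6.7]
10 151 [-8.7 -2.1  6.2]
14 142 [-8.7 -1.7  5.1]
18 136 [-8.9 -2.1  5.6]
22 49 [-9.3 -0.3  4.5]
```

Emit:
send_rows(motion=[0,0,0,0.08,0.5,0,0,0,0.08,0.5,0,0,0,0.08,0.5,0,0,0,0.08,0.5,0,0,0,0.08,0.5,0,0,0,0.06,0.5])

```text
time: 13.5
eef_pos: [0.5783, 0.1532, 0.1328]
tcp_rot: [0.86, 0.51, -0.006, 0.007]
contact_force: [-0.3, 2.1, -0.5]
opening: 0.177
```

```bash
python3 t.py
```

```text
[0.5783 0.1532 0.1328] 61.338169716261994 [-0.003 -0.017 -1.   ] [-0.3  2.1 -0.5] [0.08 0.07 0.02] [ 0.1   0.22  1.84 -0.02  1.08 -0.97] 0.17729851183356374
```

Emit:
send_rows(motion=[-0.1,0.05,0,0.08,0.5,0,0,0,0.08,0.5,0,0,0,0.08,0.5,0,0,0,0.08,0.5,0,0,0,0.08,0.5])

```text
time: 14.0
eef_pos: [0.5768, 0.1531, 0.1328]
tcp_rot: [0.946, 0.324, -0.006, 0.008]
contact_force: [-0.9, 0.3, -0.4]
opening: 0.176
```

```bash
python3 t.py
```

```text
[0.5768 0.1531 0.1328] 37.81745884669631 [-0.006 -0.019 -1.   ] [-0.9  0.3 -0.4] [ 0.17  0.11 -0.  ] [ 0.1   0.22  1.85 -0.02  1.08 -0.55] 0.17636678740199146
```

Emit:
send_rows(motion=[0,-0.1,0,0.1,0.5,0.05,-0.1,0,0.1,0.5,0,0,0,0.1,0.5,0,0,0,0.1,0.5,0,0,0,0.1,0.5,0,0,0,0.1,0.5,0,0,0,0.1,0.5,0,0,0,0.1,0.5,0,0,0,0.1,0.5,0,0,0,0.05,0.5])

```text
time: 15.0
eef_pos: [0.5763, 0.154, 0.1331]
tcp_rot: [0.987, -0.158, 0.0, 0.014]
contact_force: [-0.0, -0.5, 0.2]
opening: 0.178
```

```bash
python3 t.py; python3 - <<'E'
from h import *
im,dp,T=snap('wrist','w12')
M=np.array(cams.camera_params('wrist')['mount']);Q=cloud('wrist',dp,M);im=im.astype(int)
g=(Q[...,2]<-.022)&(Q[...,2]>-.029)&(np.hypot(Q[...,0],Q[...,1])<.032)&(im.max(-1)<45)
for y in range(-22,24,4):
    s=g&(np.abs(Q[...,1]*1000-y)<1.2)
    if s.sum()>4: print(y,s.sum(),np.percentile(Q[s][:,0]*1000,[1,50,99]).round(1))
E
```

```text
[0.5763 0.154  0.1331] -18.151482467827883 [-0.004 -0.028 -1.   ] [-0.  -0.5  0.2] [-0.02 -0.12  0.03] [ 0.1   0.22  1.85 -0.03  1.08  0.43] 0.17807981111809687
-22 236 [-6.2  0.9  7.8]
-18 193 [-6.6  0.9  7.9]
-14 189 [-6.7  0.9  8.5]
-10 222 [-7.9  0.7  9.1]
-6 324 [-19.7   0.9  20.9]
-2 177 [-7.   0.4  8.3]
2 186 [-7.   0.9  8.3]
6 176 [-7.   0.2  8.3]
10 151 [-7.   0.9  8.4]
14 146 [-6.7  0.9  8.1]
18 149 [-7.3 -0.   7.7]
22 91 [-6.5 -0.   6.9]
```

View pics/w12.png

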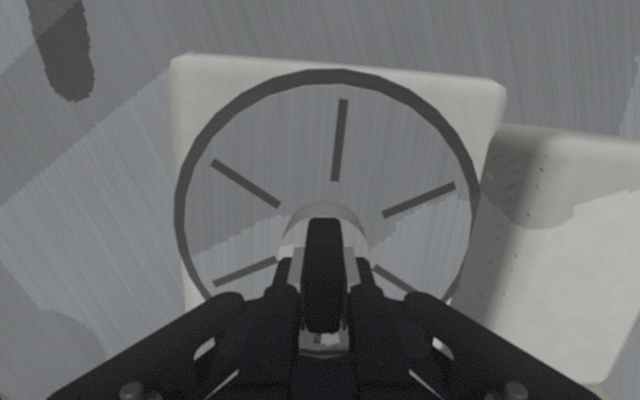

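Emit:
send_rows(motion=[0,0,-0.4,0,0.5,0,0.02,-0.6,0,0.5,0,0.03,-0.8,0,0.5], grip_force=50)

```text
time: 15.35
eef_pos: [0.5757, 0.1536, 0.1502]
tcp_rot: [0.988, -0.156, -0.001, 0.015]
contact_force: [-1.1, -0.7, -1.1]
opening: 0.174
```

```bash
python3 t.py
```

```text
[0.5757 0.1536 0.1502] -17.949077922606374 [-0.006 -0.03  -1.   ] [-1.1 -0.7 -1.1] [ 0.01 -0.04  0.01] [ 0.1   0.2   1.84 -0.03  1.12  0.43] 0.1743730071552746
```

Lifted 17 mm with only the cap's own weight on the wrist, so it is free. Raising it well clear.

Emit:
send_rows(motion=[0,0.05,-1.5,0,0.5,0,0.05,-2.5,0,0.5,0,0.05,-2.5,0,0.5,0,0.05,-2.5,0,0.5,0,0.05,-2.5,0,0.5,0,0.05,-1.5,0,0.5,0,0,-0.5,0,0.5,0,0,0,0,0.5,0,0,0,0,0.5])

```text
time: 16.25
eef_pos: [0.573, 0.1554, 0.3012]
tcp_rot: [0.988, -0.154, -0.001, 0.015]
contact_force: [-0.2, -0.5, -1.8]
opening: 0.172
```

```bash
python3 t.py; python3 - <<'E'
from h import *
for c in ['side','scene','wrist']:
    im,dp,T=snap(c,c+'9');P=cloud(c,dp,T)
    for t in ['cap_grip','gate_center','coffee_cup','bowl','spice_jar']:
        for q in spotter.trace(t,c)[:2]:
            Q=P[q['mask']];Q=Q[~np.isnan(Q[:,0])]
            if len(Q): print(c,t,round(q['conf'],2),np.round(q['bbox']),np.round(np.median(Q,0),3),np.percentile(Q[:,2],[2,98]).round(3))
print(ctrl.get_state()['time'])
E
```

```text
[0.573  0.1554 0.3012] -17.728152949950104 [-0.006 -0.029 -1.   ] [-0.2 -0.5 -1.8] [0.01 0.02 0.01] [ 0.11  0.07  1.7  -0.03  1.38  0.42] 0.17184671712391472
side cap_grip 0.72 [283.  94.  17.  27.] [0.565 0.133 0.294] [0.273 0.326]
side cap_grip 0.65 [259. 149. 104.  88.] [0.573 0.045 0.092] [0.013 0.143]
side gate_center 0.91 [401. 283.  25.  63.] [ 0.498 -0.363  0.09 ] [0.004 0.116]
side gate_center 0.85 [283. 174.  35.  21.] [0.53  0.037 0.14 ] [0.118 0.161]
side coffee_cup 0.78 [391. 188.  35.  51.] [ 0.73  -0.137  0.088] [0.005 0.112]
side bowl 0.74 [416. 232.  54.  45.] [ 0.731 -0.259  0.038] [0.005 0.061]
side spice_jar 0.72 [206. 159.  14.  32.] [0.423 0.374 0.053] [0.005 0.091]
scene cap_grip 0.69 [337. 189.  19.  18.] [0.582 0.169 0.296] [0.273 0.327]
scene gate_center 0.68 [305.  96.  21.  34.] [ 0.4   -0.35   0.063] [0.001 0.118]
scene gate_center 0.65 [273. 106.  22.  34.] [ 0.518 -0.35   0.063] [0.001 0.117]
scene coffee_cup 0.61 [234. 172.  24.  40.] [ 0.752 -0.103  0.11 ] [0.006 0.115]
scene bowl 0.62 [224. 144.  38.  33.] [ 0.704 -0.292  0.033] [0.003 0.063]
scene spice_jar 0.59 [423. 275.  22.  31.] [0.438 0.396 0.079] [0.009 0.093]
wrist cap_grip 0.67 [279. 200.  93. 134.] [0.577 0.167 0.325] [0.274 0.328]
wrist cap_grip 0.29 [245.  74. 271. 184.] [0.633 0.152 0.101] [0.086 0.143]
wrist coffee_cup 0.58 [458. 267.  82.  79.] [ 0.748 -0.097  0.106] [0.004 0.113]
wrist bowl 0.75 [456. 270.  84.  74.] [ 0.747 -0.097  0.108] [0.011 0.113]
wrist bowl 0.17 [241.  76. 274. 183.] [0.633 0.152 0.101] [0.088 0.143]
wrist spice_jar 0.83 [98.  0. 76. 44.] [0.437 0.377 0.063] [0.003 0.091]
wrist spice_jar 0.18 [246.  77. 271. 181.] [0.634 0.152 0.101] [0.088 0.143]
17.15
```

View pics/side9.png

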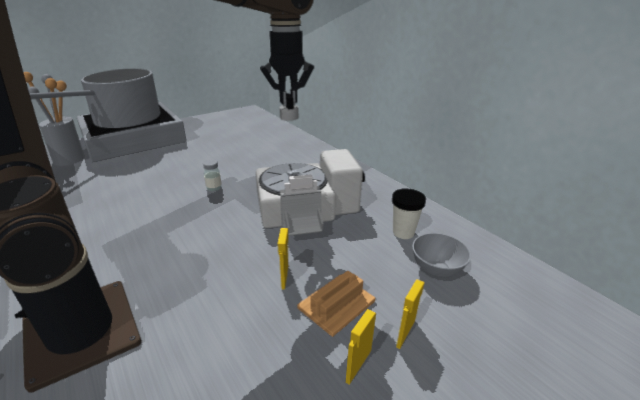

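View pics/wrist9.png

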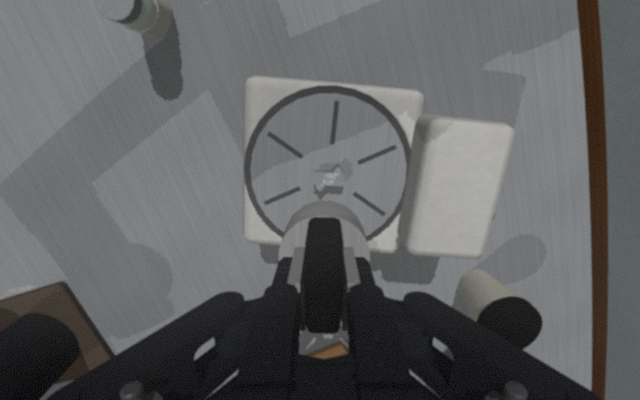

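The cap hangs in the gripper at side (289,110), with its foot at 0.27 m. The gate's rib top in the slot is at 0.161 m, the home height. Cup, bowl and jar have not moved.

```bash
python3 - <<'E'
from plant import workorder
print(workorder.sign_off())
E
```

```text
the job is handed in; nothing more can be done
None
```

The gate is home in the chute slot, and the hub cap is off and held in the gripper about 17 cm above the disc. I handed the job in at about 17 s of the 67 s allowed.

- **Gate:** I took the white plate from the rack and slid it down the slot until it stopped under about 15 N. Its rib top measured 0.160 m after release and 0.161 m in the last check, where home is 0.160 m.
- **Cap:** Counter-clockwise it turned lightly, then met a stop with about 1.5 N m on the wrist. Clockwise it turned freely, so I turned it about 83° clockwise and it lifted straight off.
- **Bystanders:** The cup, bowl and jar measured within a few millimetres of their first positions. One bowl reading differed by 10 mm, from the partly hidden scene view, but the side view had it unchanged.

**Disagreement:** The counter-clockwise stop came later than described. I read about 20° of bar turn (24° at the gripper, about 3° of it slip), against the stated limit of 15°. The light clockwise turn and free lift settled the thread's hand anyway.

**Tool tilt:** The tool drifted to about 1.7° off vertical during the moves. It did not affect the fits.

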